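Turn the recipe book's tabbed leaf over its spine

ROBOT

A 6-joint arm with a two-finger parallel gripper is mounted at the origin on the work surface. World frame = base frame: x ahead of the robot, y to its left, z up, the work surface at z = 0. Lengths are in m, angles in rad, forces in N, time in s.
With the tool pointing down it reaches from about 0.25 to 0.8 m from the base axis. Payload 3.9 kg.
Tool frame: the origin (TCP) lies midway between the tips of the shut fingers; the grasp point (between the pads) lies 19 mm behind it (bot.tcp_to_grasp is the distance from the TCP to the grasp point, in m); z points along the fingers, y is the line along which they close (so a half turn about z gives the same grasp; the last joint's range is limited). The gripper opens to 85 mm and grips with 20 to 120 N. Pads are 22 mm wide; open, the fingers measure 114 mm over their backs; the gripper's body (76 mm by 85 mm) begins 54 mm behind the grasp point. The pads swing forward as they close: fully open they stand 13 mm farther back than shut.
Start: joints at [-1.169, 0.26, -0.138, 1.173, 0, 1.571], TCP at [0.205, -0.483, 0.205] pointing down, gripper open.
Joint ranges: [-2.78, 2.78], [-0.83, 1.72], [-1.28, 1.37], [-1.9, 2.12], [-1.57, 1.48], [-3.14, 3.14]. Speed limits (rad/s): [2.57, 2.57, 3.14, 3.14, 3.14, 3.14].

INTERFACE

Orientations are given as a unit quaternion [x, y, z, w].
In Python, from rig import bot, grab_frame, camera_info, order gives the robot as it stands.
- The arm moves only by the tool play_rows, never from a script. Its argument "series" is a list of rows, each an object with "offset": the shift along the tool's x, y, z in mm, a list of three; "angular": the turn, a rotation vector about the tool's x, y, z in degrees, a list of three. In form: [{"offset": [dx, dy, dz], "angular": [ax, ay, az]}, ...]. A call has 1 to 10 rows; each row is the pose to reach, as a shift and turn from the pose commanded when the call began, along the tool's axes at that moment; what a row does not reach only later rows make up. A row lasts 1/10 s, in which the tool goes at most 50 mm and 8.59 degrees, less where a joint would pass 70% of its speed; a pose out of reach is approached as far as the arm can. A call with a gripper value outside its range is refused whole. "grip" is the finger opening in mm, from 0 to 85.4, set as the call begins (left out, the last holds). The fingers move at their own pace and stop on an object; "grip_force" is the grip in N (left out, the last holds). Time passes only in rows, so rows that repeat a pose let the fingers close. It gives the time, the measured TCP pose, the force, the opening and the grip force at its end, in the units of the state.
- bot.state(): the state, without advancing time (a new reading comes with each control period).
- grab_frame(name): name is "side" or "top"; returns (picture, depth): 480x640x3 uint8, red, green, blue; 480x640 float32, m along the optical axis (not along the pixel's ray), 0 where there is no reading.
- camera_info(name): a dict with "camera_matrix" (3x3 intrinsics, pixels), "dist" ([k1, k2, p1, p2, k3] as OpenCV has them; the pictures are not rectified), "T" (4x4, takes a point from camera to world coordinates). Camera axes: x right, y up, looking along -z (the intrinsics and any distortion apply to the point x, -y, -z); pixel columns grow to the right and rows downward; lengths in m; the calibration is good to about 2 mm. A picture is of the moment at which its call begins. camera_info takes no time and is no camera call.
- order.job_done(): hands the job in; it is judged then, once.
The state is a dict: "time": time; "q": joint angles; "qd": joint speeds; "effort": joint torques, N m; "ee_pos": TCP position; "eef_rot": TCP orientation; "contact_force": force on the tool from outside, world axes, zero at the start; "moment": the same for the moment, N m; "opening": finger opening in m; "gripper_force": force on a finger pad.
Only numpy, scipy, OpenCV 4.12 (cv2) and the standard library are available. Lean on these libraries where they do the work, as an engineer would, in place of code of your own. Each camera call takes 0.05 s, during which the arm holds its last target. There are 200 camera calls.

TASK

A recipe book of stiff leaves lies open on the counter, facing the robot like a reader. Turn the page: put a fingertip under the tab of the top right-hand leaf (the tab at the near end of its right edge), push the leaf up and over the spine, and press it down to lie fully flat on the left-hand pile. Turn that one leaf only, by gentle pushing without pinching it or flinging it over, and leave everything around the book where it stands.

Things in the scene. Friction and masses are not known exactly. Their poses are not given: they have to be found in the camera images.
- book: Recipe book: rubber-footed wooden board 196 x 190 mm (x, y), top 30 mm above the counter, with a right (-x) and a left (+x) pile of stiff white leaves. Does not move. Origin: on the counter below the middle of the spine; x points from the right to the left pile, y along the spine to the reader (robot), z up; so x is within 0.35 rad of world +y. Board and piles end flush at x = +-98 mm; only tabs stick out
- spine (a point): middle of the steel spine rod, about which the leaves turn: 53 mm above the counter, the rod along the book's y. Its two end cheeks (20 mm long in x) stand at y = +-85 mm and reach 61 mm up. The open gap under the right-hand tabs, down to the counter, is 46 mm or more
- leaf (a joint): angle (rad) of the top right leaf about the spine: 0 flat on the right pile (start 0 to 0.25), pi/2 upright, pi flat on the left pile, upper face then 55 mm above the counter. Snug pivot: it stays at any angle where it is left; 0.1 to 0.9 N at the tab turns it. White board 4 mm thick, 152 mm long (y), 98 mm from spine to edge, its mid-plane through the spine axis
- tab (a point): middle of the outer edge of the top leaf's tab, at mid-thickness; moves with the leaf. The tab is 60 mm long (y), 4 mm thick, sticks out 24 mm from the leaf's edge (98 to 122 mm from the spine axis), centred at y = +42 mm of the book (the end near the reader)
- next_leaf (a joint): angle (rad) of the next leaf below, which must stay lying on the right pile (0). Same shape, but its tab is centred at y = -42 mm (far end); its upper face is 50.4 mm above the counter
- trivet: bystander: blue silicone trivet, disc 170 mm across, 9 mm high, under the tiffin box; origin at the centre of its underside
- tiffin: bystander: three-tier stainless tiffin box with carrying frame, standing on the trivet, 118 mm across (135 over the frame), 184 mm high; origin at the centre of its underside
- canister_tall: bystander: cylindrical tin canister 96 mm across, 157 mm high with knob; origin at the centre of its underside
- canister_short: bystander: cylindrical tin canister 96 mm across, 117 mm high with knob; origin at the centre of its underside
- mortar: bystander: white ceramic mortar 116 mm across, 78 mm high, with its pestle standing in it up to 145 mm; origin at the centre of its underside
- katori: bystander: small steel bowl 84 mm across, 34 mm high; origin at the centre of its underside

How it is judged:
By the outcome, as a careful person would: the job done as asked, in the order asked, and still so for the second after the job is handed in, with the robot touching nothing.
It also fails if it takes over 45 s, if anything falls off the work surface, if the arm or the gripper's body presses on something with over 40 N, if the wrist force passes 120 N, or if a joint passes its speed limit or range.

## Working session

There is one attempt and no reset: what is moved stays moved. The work goes in short steps, Python scripts to look and compute and a tool call to move; the robot and the scene stay as the last step left them, time stands still between calls to the robot, and variables do not carry over. Pictures are saved under pics/ and viewed, at most 10 in all, crops included, and the job is handed in when it is done.

Besides the shell and the picture viewer there is one more tool, called after "Call:" as a command line: name --argument value ..., lists and objects as JSON in quotes. play_rows: Moves the arm, as the interface text tells. Its arguments: {"type":"object","properties":{"series":{"type":"array"},"grip":{"type":"number"},"grip_force":{"type":"number"}},"required":["series"]}

```bash
mkdir -p pics; cat > h.py <<'E'
import numpy as np, cv2
from rig import bot, grab_frame, camera_info, order
def cloud(name):
    im,d=grab_frame(name); c=camera_info(name)
    K=np.array(c["camera_matrix"],float);D=np.array(c["dist"],float);T=np.array(c["T"])
    v,u=np.mgrid[0:480,0:640]
    p=cv2.undistortPoints(np.stack([u,v],-1).reshape(-1,1,2).astype(float),K,D).reshape(480,640,2)
    P=np.stack([p[...,0]*d,-p[...,1]*d,-d,np.ones_like(d)],-1)@T.T
    P=P[...,:3]; P[d==0]=np.nan
    return im,P
def save(n,im): cv2.imwrite('pics/'+n,im[...,::-1])
E
python3 - <<'E'
from h import *
for n in("top","side"):
    im,P=cloud(n); save(n+'0.png',im); np.save(n+'.npy',P)
    print(n,camera_info(n)["T"])
print(bot.state())
E
```

```text
top [[-0.02000737  0.98933077 -0.14430638  0.44544768]
 [-0.99978092 -0.02068535 -0.0031992   0.01791922]
 [-0.0061501   0.14421076  0.98952788  1.14726696]
 [ 0.          0.          0.          1.        ]]
side [[-0.94681797  0.20992272 -0.24386098  0.32092214]
 [-0.3215101  -0.5867706   0.74319009  0.85525698]
 [ 0.01292203  0.78206951  0.62305723  0.734094  ]
 [ 0.          0.          0.          1.        ]]
{'time': 0.1, 'q': array([-1.16905804e+00,  2.60593191e-01, -1.39227769e-01,  1.17270830e+00,
        1.70607536e-05,  1.57078528e+00]), 'qd': array([ 0.00039116, -0.00016778,  0.0026866 ,  0.00091363, -0.00093632,
        0.00127107]), 'effort': array([-1.37311099e-04, -4.06509447e+01,  2.54527134e+01,  1.01208329e-02,
       -3.83515248e-05,  3.93796441e-06]), 'ee_pos': array([ 0.2050339 , -0.482595  ,  0.20376601]), 'eef_rot': array([ 9.79892067e-01,  1.99526404e-01, -1.64514910e-04, -8.50748504e-04]), 'contact_force': array([ 0.79774198, -0.71152343, -0.47515954]), 'moment': array([-0.00894487,  0.04730537, -0.03284736]), 'gripper_force': 0.0, 'opening': 0.08569318375462327}
```

View pics/top0.png

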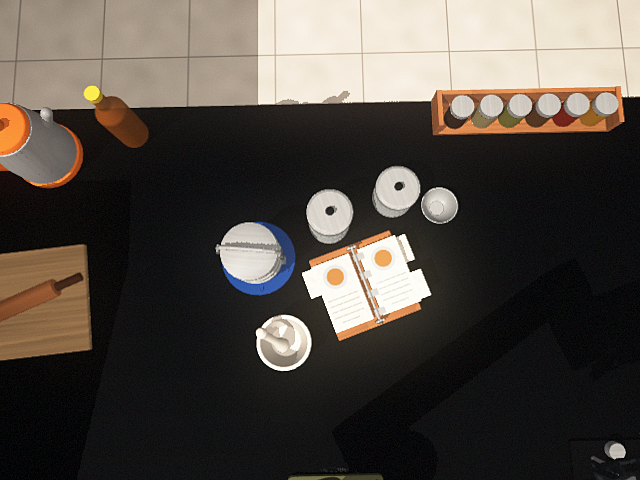

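View pics/side0.png

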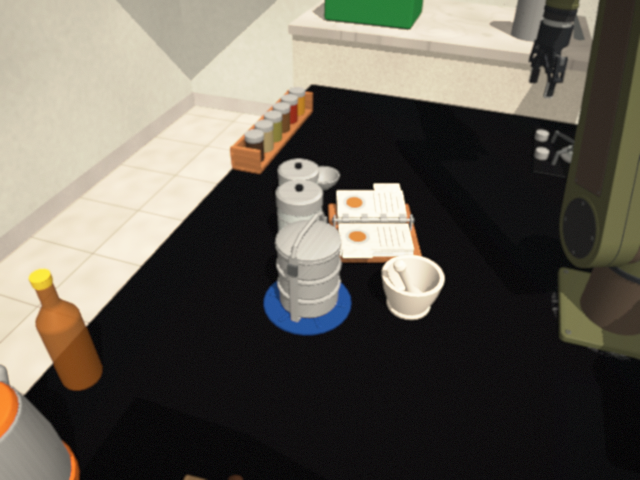

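The top view shows the book around pixel (367,285). Its spine runs from (352,248) to (380,322), the near right tab is at about (422,287), and the far tab of the next leaf is at (407,247). The canisters stand at the far end, the katori at (439,205), and the mortar and tiffin on the left.

```bash
python3 - <<'E'
from h import *
im=cv2.imread('pics/top0.png'); P=np.load('top.npy')
crop=im[215:355,285:450]; cv2.imwrite('pics/c1.png',cv2.resize(crop,None,fx=4.2,fy=4.2,interpolation=cv2.INTER_CUBIC))
hsv=cv2.cvtColor(im,cv2.COLOR_BGR2HSV)
m=(((hsv[...,1]<60)&(hsv[...,2]>150))|((hsv[...,1]>90)&(hsv[...,2]>70)&(hsv[...,0]<25))).astype(np.uint8)
m[:225]=0;m[350:]=0;m[:,:300]=0;m[:,440:]=0
z=P[...,2]; m&=((z>0.015)&(z<0.1)).astype(np.uint8)
m=cv2.morphologyEx(m,cv2.MORPH_OPEN,np.ones((3,3),np.uint8))
# orange = board ends / pile sides near z .03-.05
q=P[m>0]; print(len(q),q.min(0),q.max(0))
# body without tabs: erode tabs via opening large
b=cv2.morphologyEx(m,cv2.MORPH_CLOSE,np.ones((5,5),np.uint8))
pts=P[(b>0)&(z>0.02)&(z<.09)][:,:2].astype(np.float32)
print(cv2.minAreaRect(pts))
for uv in [(352,248),(380,322),(427,287),(420,275),(428,297),(405,247),(395,290),(385,300),(335,300),(410,250),(375,240),(423,285),(318,285)]:
    print(uv,P[uv[1],uv[0]].round(4))
E
```

```text
8730 [ 0.37222411 -0.21202686  0.01528055] [0.62844367 0.06901997 0.09943706]
((0.5140517950057983, -0.054808273911476135), (0.23146308958530426, 0.2959376573562622), 11.909375190734863)
(352, 248) [ 0.587  -0.0487  0.062 ]
(380, 322) [ 0.4264 -0.1041  0.0586]
(427, 287) [ 0.4984 -0.2059  0.0711]
(420, 275) [ 0.5245 -0.1925  0.0695]
(428, 297) [ 4.793e-01 -2.217e-01  1.000e-04]
(405, 247) [ 0.5883 -0.1662  0.0504]
(395, 290) [ 0.4939 -0.1387  0.0608]
(385, 300) [ 0.4729 -0.1163  0.061 ]
(335, 300) [ 0.4754 -0.0092  0.0499]
(410, 250) [ 0.5809 -0.1762  0.0542]
(375, 240) [ 0.608  -0.1028  0.0312]
(423, 285) [ 0.503  -0.1979  0.0691]
(318, 285) [0.5086 0.0271 0.0519]
```

View pics/c1.png

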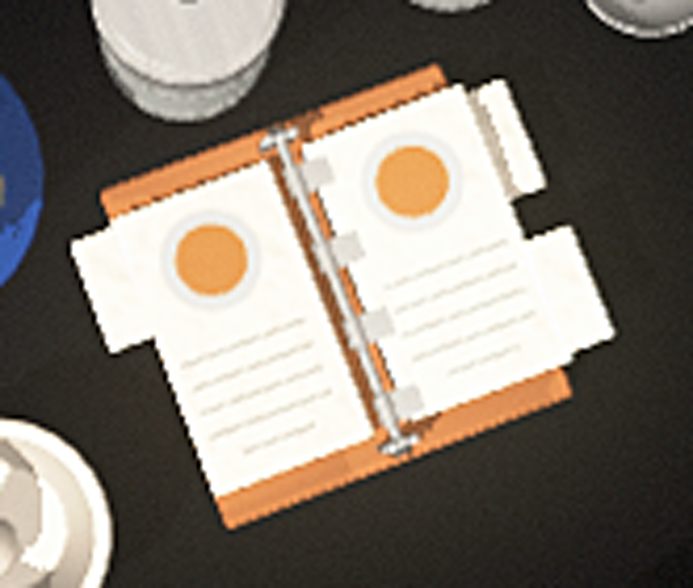

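The crop gives spine cheeks at full-image pixels (351,248) and (380,321). In world coordinates they are 170 mm apart, as they should be. The near tab's outer edge runs from (421,269) to (431,295) at z≈0.071, so the leaf sits at about 0.14 rad. I'll go in from the right with shut fingers, tool y along the spine.

```bash
cat >> h.py <<'E'
from scipy.spatial.transform import Rotation as Ro
A=np.array([.587,-.0487]);B=np.array([.4264,-.1041])
C=(A+B)/2; yb=(B-A)/np.linalg.norm(B-A); xb=np.array([-yb[1],yb[0]]); xb=xb if xb[1]>0 else -xb
def pose(X,Y,Z,a):   # book coords mm, tool pitch below horizontal deg
    a=np.radians(a); p=np.r_[C+(X*xb+Y*yb)/1000,Z/1000]
    d=np.r_[np.cos(a)*xb,-np.sin(a)]; y=np.r_[-yb,0]
    return p,Ro.from_matrix(np.c_[np.cross(y,d),y,d])
def rows(ts):
    s=bot.state(); R=Ro.from_quat(s['eef_rot'])
    for t in ts:
        p,r=pose(*t); print(t,(R.inv().apply(p-s['ee_pos'])*1000).round(1),np.degrees((R.inv()*r).as_rotvec()).round(1))
def where():
    s=bot.state(); R=Ro.from_quat(s['eef_rot']); e=s['ee_pos']; q=e[:2]-C; d=R.as_matrix()[:,2]
    print('t',round(s['time'],2),'X,Y,Z',(np.r_[q@xb,q@yb,e[2]]*1000).round(1),'alpha',np.degrees(np.arctan2(-d[2],d[:2]@xb)).round(1),'F',np.round(s['contact_force'],2),'q',s['q'].round(2),'y.yb',(R.as_matrix()[:,1]@np.r_[yb,0]).round(3))
E
python3 - <<'E'
from h import *
print(C,xb,yb); where(); rows([(-230,45,200,90),(-230,45,97,25)])
E
```

```text
[ 0.5067 -0.0764] [-0.32609952  0.94533544] [-0.94533544 -0.32609952]
t 0.1 X,Y,Z [-285.6  417.6  203.8] alpha 89.9 F [ 0.8  -0.71 -0.48] q [-1.17  0.26 -0.14  1.17  0.    1.57] y.yb -0.07
(-230, 45, 200, 90) [375.6 -29.6   3.8] [ -0.1  -0.1 -86. ]
(-230, 45, 97, 25) [375.6 -29.4 106.8] [ 48.3  51.8 -75.9]
```

Call:
play_rows --series '[{"offset": [375, -30, 4], "angular": [0, 0, -86]}, {"offset": [375, -30, 4], "angular": [0, 0, -86]}, {"offset": [375, -30, 4], "angular": [0, 0, -86]}, {"offset": [375, -30, 4], "angular": [0, 0, -86]}, {"offset": [375, -30, 4], "angular": [0, 0, -86]}, {"offset": [375, -30, 4], "angular": [0, 0, -86]}, {"offset": [375, -30, 4], "angular": [0, 0, -86]}, {"offset": [375, -30, 4], "angular": [0, 0, -86]}, {"offset": [375, -30, 4], "angular": [0, 0, -86]}, {"offset": [375, -30, 4], "angular": [0, 0, -86]}]' --grip 0

```text
time: 1.1
ee_pos: [0.5395, -0.3077, 0.1994]
eef_rot: [0.577, 0.816, -0.0, -0.001]
contact_force: [-0.8, 0.1, -0.6]
opening: 0.0001
gripper_force: 0.0
```

```bash
python3 - <<'E'
from h import *
where(); rows([(-230,45,97,25)])
E
```

```text
t 1.1 X,Y,Z [-229.3   44.4  199.4] alpha 89.9 F [-0.78  0.15 -0.61] q [-0.52  0.43  0.11  1.25 -0.    0.71] y.yb -1.0
(-230, 45, 97, 25) [ -0.8  -0.4 102.4] [-0.3 64.9  0.3]
```

Call:
play_rows --series '[{"offset": [0, 0, 20], "angular": [0, 8, 0]}, {"offset": [0, 0, 30], "angular": [0, 16, 0]}, {"offset": [0, 0, 40], "angular": [0, 24, 0]}, {"offset": [0, 0, 50], "angular": [0, 32, 0]}, {"offset": [0, 0, 60], "angular": [0, 40, 0]}, {"offset": [0, 0, 70], "angular": [0, 48, 0]}, {"offset": [0, 0, 85], "angular": [0, 56, 0]}, {"offset": [0, 0, 102], "angular": [0, 65, 0]}, {"offset": [0, 0, 102], "angular": [0, 65, 0]}, {"offset": [0, 0, 102], "angular": [0, 65, 0]}]'

```text
time: 2.1
ee_pos: [0.4891, -0.2522, 0.0641]
eef_rot: [0.504, 0.69, 0.311, -0.417]
contact_force: [0.0, -0.1, -0.6]
opening: 0.0002
gripper_force: 0.0
```

```bash
python3 - <<'E'
from h import *
where(); rows([(-108,45,40,25)])
E
```

```text
t 2.1 X,Y,Z [-160.5   74.    64.1] alpha 27.3 F [ 0.01 -0.13 -0.61] q [-0.76  1.22  0.73  2.12  0.45  0.24] y.yb -1.0
(-108, 45, 40, 25) [ 2.9 27.3 58.5] [ 1.6  2.3 -0.3]
```

```bash
python3 - <<'E'
from h import *
rows([(-160,45,73,35),(-110,45,38,35)])
E
```

```text
(-160, 45, 73, 35) [ 8.3 29.1 -2.8] [ 1.6 -7.7 -0.4]
(-110, 45, 38, 35) [ 0.2 27.4 57.6] [ 1.6 -7.7 -0.4]
```

Call:
play_rows --series '[{"offset": [8, 29, -3], "angular": [1.6, -7.7, -0.4]}, {"offset": [8, 29, -3], "angular": [1.6, -7.7, -0.4]}, {"offset": [8, 29, -3], "angular": [1.6, -7.7, -0.4]}, {"offset": [8, 29, -3], "angular": [1.6, -7.7, -0.4]}]'

```text
time: 2.5
ee_pos: [0.5185, -0.2438, 0.0774]
eef_rot: [0.515, 0.725, 0.267, -0.371]
contact_force: [0.4, 0.5, -1.0]
opening: -0.0004
gripper_force: 0.0
```

```bash
python3 - <<'E'
from h import *
where();rows([(-160,45,73,35),(-110,45,38,35)])
E
```

```text
t 2.5 X,Y,Z [-162.1   43.4   77.4] alpha 35.6 F [ 0.42  0.49 -1.04] q [-0.7   1.13  0.7   2.02  0.43  0.33] y.yb -1.0
(-160, 45, 73, 35) [-2.3 -1.6  4.3] [0.1 0.6 0.3]
(-110, 45, 38, 35) [-1.7 -1.7 65.3] [0.1 0.6 0.3]
```

Call:
play_rows --series '[{"offset": [-2, -2, 5], "angular": [0, 0, 0]}, {"offset": [-2, -2, 20], "angular": [0, 0, 0]}, {"offset": [-2, -2, 35], "angular": [0, 0, 0]}, {"offset": [-2, -2, 50], "angular": [0, 0, 0]}, {"offset": [-2, -2, 58], "angular": [0, 0, 0]}, {"offset": [-2, -2, 65], "angular": [0, 0, 0]}, {"offset": [-2, -2, 65], "angular": [0, 0, 0]}]'

```text
time: 3.2
ee_pos: [0.499, -0.1947, 0.0366]
eef_rot: [0.515, 0.724, 0.267, -0.373]
contact_force: [-0.2, -0.4, 0.1]
opening: -0.0
gripper_force: 0.0
```

```bash
python3 - <<'E'
from h import *
where();rows([(-110,45,38,35)])
for n in ('top','side'):
    im,P=cloud(n); np.save(n+'.npy',P); s=im[150:290,300:440] if n=='side' else im[220:360,330:470]
    globals()[n]=cv2.resize(s,None,fx=2.8,fy=2.8,interpolation=cv2.INTER_CUBIC)
save('c2.png',np.hstack([top,side]))
E
```

```text
t 3.2 X,Y,Z [-109.4   45.9   36.6] alpha 35.4 F [-0.2  -0.39  0.11] q [-0.66  1.06  0.43  1.81  0.46  0.36] y.yb -1.0
(-110, 45, 38, 35) [ 0.8  0.9 -1.3] [0.1 0.4 0.2]
```

View pics/c2.png

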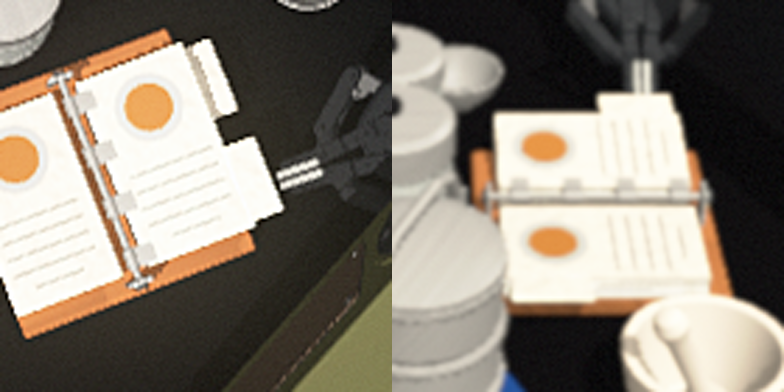

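The fingers have slid under the near tab at (280,178) in the left crop, and nothing has been disturbed. Next is the sweep.

```bash
cat >> h.py <<'E'
def tgt(th,Y=45,w=11,amin=35,amax=82):
    be=th-90; a=min(max(amin,be),amax); t,ar=np.radians(th),np.radians(a)
    u=np.array([-np.cos(t),np.sin(t)]); nl=np.array([-np.sin(t),-np.cos(t)]); S=np.array([0,53.])
    n=np.array([np.sin(ar),np.cos(ar)]); d=np.array([np.cos(ar),-np.sin(ar)])
    if th<a: p=S+122*u+2*nl-w*n+14*d
    else:
        p=S+108*u+2*nl-w*n
    return (p[0].round(1),Y,p[1].round(1),round(a,1))
E
python3 - <<'E'
from h import *
rows([tgt(x) for x in range(8,49,4)])
E
```

```text
(np.float64(-115.9), 45, np.float64(51.0), 35) [  8.1   0.6 -12.7] [0.1 0.5 0.2]
(np.float64(-114.6), 45, np.float64(59.4), 35) [ 15.7   0.6 -16.5] [0.1 0.5 0.2]
(np.float64(-112.7), 45, np.float64(67.7), 35) [ 23.5   0.6 -19.8] [0.1 0.5 0.2]
(np.float64(-110.2), 45, np.float64(75.8), 35) [ 31.6   0.7 -22.4] [0.1 0.5 0.2]
(np.float64(-107.1), 45, np.float64(83.8), 35) [ 39.9   0.7 -24.5] [0.1 0.5 0.2]
(np.float64(-103.5), 45, np.float64(91.5), 35) [ 48.2   0.7 -26.1] [0.1 0.5 0.2]
(np.float64(-99.4), 45, np.float64(98.9), 35) [ 56.6   0.8 -27. ] [0.1 0.5 0.2]
(np.float64(-94.9), 45, np.float64(105.9), 35) [ 65.    0.8 -27.4] [0.1 0.5 0.2]
(np.float64(-90.3), 45, np.float64(111.9), 35) [ 72.5   0.8 -27.2] [0.1 0.5 0.2]
(np.float64(-85.4), 45, np.float64(117.6), 35) [ 80.    0.9 -26.5] [0.1 0.5 0.2]
(np.float64(-80.1), 45, np.float64(122.9), 35) [ 87.4   0.9 -25.3] [0.1 0.5 0.2]
```

Call:
play_rows --series '[{"offset": [4, 0.5, -5], "angular": [0, 0, 0]}, {"offset": [8, 0.5, -11], "angular": [0, 0, 0]}, {"offset": [16, 0.5, -15], "angular": [0, 0, 0]}, {"offset": [24, 0.5, -18], "angular": [0, 0, 0]}, {"offset": [32, 0.5, -21], "angular": [0, 0, 0]}, {"offset": [40, 0.5, -23], "angular": [0, 0, 0]}, {"offset": [48, 0.5, -25], "angular": [0, 0, 0]}, {"offset": [56.5, 1, -26], "angular": [0, 0, 0]}, {"offset": [65, 1, -26], "angular": [0, 0, 0]}, {"offset": [65, 1, -26], "angular": [0, 0, 0]}]'

```text
time: 4.3
ee_pos: [0.4949, -0.1787, 0.1063]
eef_rot: [0.515, 0.725, 0.267, -0.372]
contact_force: [-0.4, -0.8, -0.5]
opening: 0.0001
gripper_force: 0.0
```

```bash
python3 - <<'E'
from h import *
where(); rows([tgt(x) for x in range(40,89,4)])
im,P=cloud('side'); im2,P2=cloud('top')
a=cv2.resize(im[130:290,300:460],None,fx=2.5,fy=2.5); b=cv2.resize(im2[220:380,320:480],None,fx=2.5,fy=2.5)
save('c3.png',np.hstack([b,a]))
E
```

```text
t 4.3 X,Y,Z [-92.9  44.5 106.3] alpha 35.5 F [-0.42 -0.77 -0.46] q [-0.65  0.97  0.42  1.88  0.47  0.37] y.yb -1.0
(np.float64(-90.3), 45, np.float64(111.9), 35) [ 6.  -0.5 -1.2] [0.1 0.5 0.3]
(np.float64(-85.4), 45, np.float64(117.6), 35) [13.5 -0.4 -0.5] [0.1 0.5 0.3]
(np.float64(-80.1), 45, np.float64(122.9), 35) [20.9 -0.4  0.8] [0.1 0.5 0.3]
(np.float64(-74.4), 45, np.float64(127.9), 35) [28.3 -0.4  2.5] [0.1 0.5 0.3]
(np.float64(-68.4), 45, np.float64(132.4), 35) [35.4 -0.4  4.8] [0.1 0.5 0.3]
(np.float64(-62.0), 45, np.float64(136.5), 35) [42.5 -0.3  7.6] [0.1 0.5 0.3]
(np.float64(-55.5), 45, np.float64(140.2), 35) [49.3 -0.3 10.7] [0.1 0.5 0.3]
(np.float64(-48.6), 45, np.float64(143.4), 35) [55.9 -0.3 14.5] [0.1 0.5 0.3]
(np.float64(-41.6), 45, np.float64(146.1), 35) [62.2 -0.3 18.6] [0.1 0.5 0.3]
(np.float64(-34.4), 45, np.float64(148.3), 35) [68.1 -0.3 23.2] [0.1 0.5 0.3]
(np.float64(-27.0), 45, np.float64(150.0), 35) [73.8 -0.2 28.2] [0.1 0.5 0.3]
(np.float64(-19.6), 45, np.float64(151.2), 35) [79.1 -0.2 33.6] [0.1 0.5 0.3]
(np.float64(-12.1), 45, np.float64(151.9), 35) [84.  -0.2 39.3] [0.1 0.5 0.3]
```

View pics/c3.png

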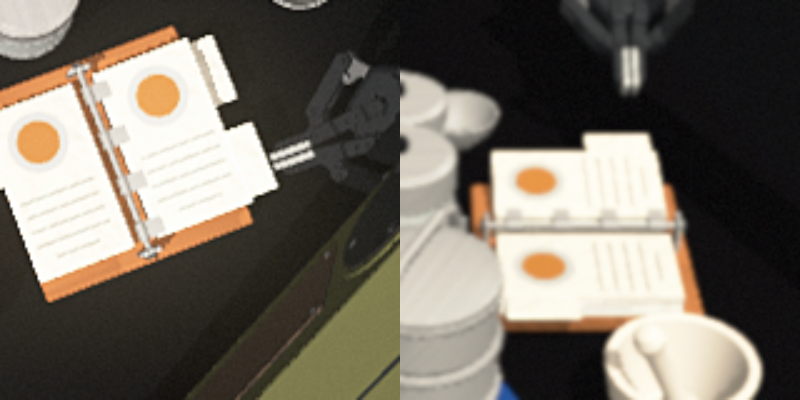

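The leaf is still low in both views: the fingertip came up outside the tab, at (270,165) in the left crop. I'll measure where the tip really is.

```bash
python3 - <<'E'
from h import *
s=bot.state(); R=Ro.from_quat(s['eef_rot'])
for n in('top','side'):
    im,P=cloud(n)
    T=R.inv().apply((P.reshape(-1,3)-s['ee_pos']))*1000
    ok=np.isfinite(T).all(1)&(abs(T[:,0])<25)&(abs(T[:,1])<30)&(T[:,2]>-70)&(T[:,2]<25)&(P.reshape(-1,3)[:,2]>.085)
    t=T[ok]; print(n,len(t))
    for z in range(-70,25,8):
        k=t[(t[:,2]>=z)&(t[:,2]<z+8)]
        if len(k): print(z,len(k),k.min(0).round(0),k.max(0).round(0))
    # tab
    B=P.reshape(-1,3); q=B[:,:2]-C; X=q@xb*1000;Y=q@yb*1000;Z=B[:,2]*1000
    for lo,hi in((-130,-115),(-115,-100),(-95,-70),(-60,-40)):
        k=(X>lo)&(X<hi)&(Y>25)&(Y<65)&(Z>20)&(Z<85); print('leaf',lo,hi,k.sum(),np.median(X[k]).round(1),np.median(Z[k]).round(1), X[k].min().round(1) if k.any() else '')
E
```

```text
top 250
-70 55 [ -7. -22. -70.] [ 14.  21. -62.]
-62 54 [  3. -15. -62.] [ 15.  12. -54.]
-54 46 [  5. -15. -54.] [ 13.  12. -46.]
-46 53 [ -2. -14. -46.] [ 14.  12. -38.]
-38 37 [  2. -13. -38.] [ 14.  11. -31.]
-30 5 [  8.  -3. -30.] [ 10.   5. -28.]
leaf -130 -115 50 -117.8 71.2 -120.7
leaf -115 -100 137 -107.6 69.4 -114.9
leaf -95 -70 224 -82.4 65.9 -94.9
leaf -60 -40 177 -49.8 61.7 -59.6
side 227
-70 49 [ -5. -19. -70.] [ 16.  13. -62.]
-62 37 [ -7. -16. -62.] [ 15.  11. -54.]
-54 43 [ -9. -16. -54.] [ 13.  10. -47.]
-46 39 [ -4. -15. -46.] [ 15.  11. -38.]
-38 46 [-11. -15. -38.] [ 13.   9. -30.]
-30 13 [ -4.  -9. -30.] [ 10.   4. -28.]
leaf -130 -115 27 -118.4 72.4 -122.3
leaf -115 -100 74 -108.6 71.1 -115.0
leaf -95 -70 125 -82.1 67.7 -94.9
leaf -60 -40 100 -49.6 63.4 -59.9
```

Both cameras agree: the real fingertips end 28 mm short of the reported TCP, which is why they missed the tab. The leaf is still at its start angle of about 0.15 rad. I'll correct for that, back out and go under again.

```bash
cat >> h.py <<'E'
_pose=pose
def pose(X,Y,Z,a):   # now of the real fingertip, 28 mm behind the TCP
    p,r=_pose(X,Y,Z,a); return p+r.apply([-.002,0,.028]),r
E
python3 - <<'E'
from h import *
rows([(-165,45,122,35),(-165,45,76,35),(-110,45,38,35)])
E
```

```text
(-165, 45, 122, 35) [-29.2  -0.2 -40.4] [0.1 0.5 0.2]
(-165, 45, 76, 35) [-66.7  -0.4 -13.7] [0.1 0.5 0.2]
(-110, 45, 38, 35) [-65.7  -0.5  53.1] [0.1 0.5 0.2]
```

Call:
play_rows --series '[{"offset": [-10, 0, -22], "angular": [0, 0, 0]}, {"offset": [-29, 0, -40], "angular": [0, 0, 0]}, {"offset": [-45, 0, -28], "angular": [0, 0, 0]}, {"offset": [-66, 0, -14], "angular": [0, 0, 0]}, {"offset": [-66, 0, -14], "angular": [0, 0, 0]}, {"offset": [-66, 0, 5], "angular": [0, 0, 0]}, {"offset": [-66, 0, 22], "angular": [0, 0, 0]}, {"offset": [-66, 0, 38], "angular": [0, 0, 0]}, {"offset": [-66, 0, 53], "angular": [0, 0, 0]}, {"offset": [-66, 0, 53], "angular": [0, 0, 0]}]'

```text
time: 5.5
ee_pos: [0.4927, -0.173, 0.021]
eef_rot: [0.515, 0.724, 0.267, -0.373]
contact_force: [0.2, 0.8, 0.4]
opening: 0.0
gripper_force: 0.0
```

```bash
python3 - <<'E'
from h import *
where(); rows([tgt(x) for x in range(8,45,4)])
E
```

```text
t 5.5 X,Y,Z [-86.7  44.7  21. ] alpha 35.3 F [0.23 0.83 0.38] q [-0.65  1.04  0.34  1.73  0.47  0.37] y.yb -1.0
(np.float64(-115.9), 45, np.float64(51.0), 35) [  5.8  -0.2 -13.1] [0.  0.3 0.2]
(np.float64(-114.6), 45, np.float64(59.4), 35) [ 13.4  -0.2 -16.9] [0.  0.3 0.2]
(np.float64(-112.7), 45, np.float64(67.7), 35) [ 21.2  -0.2 -20.2] [0.  0.3 0.2]
(np.float64(-110.2), 45, np.float64(75.8), 35) [ 29.3  -0.2 -22.8] [0.  0.3 0.2]
(np.float64(-107.1), 45, np.float64(83.8), 35) [ 37.6  -0.1 -24.9] [0.  0.3 0.2]
(np.float64(-103.5), 45, np.float64(91.5), 35) [ 46.   -0.1 -26.4] [0.  0.3 0.2]
(np.float64(-99.4), 45, np.float64(98.9), 35) [ 54.4  -0.1 -27.4] [0.  0.3 0.2]
(np.float64(-94.9), 45, np.float64(105.9), 35) [ 62.7  -0.1 -27.7] [0.  0.3 0.2]
(np.float64(-90.3), 45, np.float64(111.9), 35) [ 70.3  -0.  -27.5] [0.  0.3 0.2]
(np.float64(-85.4), 45, np.float64(117.6), 35) [ 77.7  -0.  -26.8] [0.  0.3 0.2]
```

Call:
play_rows --series '[{"offset": [3, 0, -6], "angular": [0, 0, 0]}, {"offset": [6, 0, -12], "angular": [0, 0, 0]}, {"offset": [13.5, 0, -16], "angular": [0, 0, 0]}, {"offset": [21, 0, -19], "angular": [0, 0, 0]}, {"offset": [29.5, 0, -22], "angular": [0, 0, 0]}, {"offset": [37.5, 0, -24], "angular": [0, 0, 0]}, {"offset": [46, 0, -25.5], "angular": [0, 0, 0]}, {"offset": [54.5, 0, -26.5], "angular": [0, 0, 0]}, {"offset": [62.5, 0, -27], "angular": [0, 0, 0]}, {"offset": [70, 0, -27], "angular": [0, 0, 0]}]'

```text
time: 6.5
ee_pos: [0.487, -0.1566, 0.0938]
eef_rot: [0.515, 0.725, 0.267, -0.372]
contact_force: [-0.9, -0.6, -0.1]
opening: 0.0003
gripper_force: 0.4
```

```bash
python3 - <<'E'
from h import *
where(); rows([tgt(x) for x in range(44,83,4)])
im,P=cloud('side'); im2,P2=cloud('top')
a=cv2.resize(im[130:290,300:460],None,fx=2.5,fy=2.5); b=cv2.resize(im2[220:380,320:480],None,fx=2.5,fy=2.5)
save('c4.png',np.hstack([b,a]))
E
```

```text
t 6.5 X,Y,Z [-69.4  44.7  93.8] alpha 35.5 F [-0.88 -0.61 -0.13] q [-0.63  0.95  0.32  1.8   0.48  0.38] y.yb -1.0
(np.float64(-85.4), 45, np.float64(117.6), 35) [ 8.3 -0.2  1.2] [0.1 0.5 0.2]
(np.float64(-80.1), 45, np.float64(122.9), 35) [15.7 -0.2  2.4] [0.1 0.5 0.2]
(np.float64(-74.4), 45, np.float64(127.9), 35) [23.1 -0.2  4.1] [0.1 0.5 0.2]
(np.float64(-68.4), 45, np.float64(132.4), 35) [30.2 -0.2  6.4] [0.1 0.5 0.2]
(np.float64(-62.0), 45, np.float64(136.5), 35) [37.3 -0.2  9.3] [0.1 0.5 0.2]
(np.float64(-55.5), 45, np.float64(140.2), 35) [44.1 -0.1 12.4] [0.1 0.5 0.2]
(np.float64(-48.6), 45, np.float64(143.4), 35) [50.7 -0.1 16.2] [0.1 0.5 0.2]
(np.float64(-41.6), 45, np.float64(146.1), 35) [56.9 -0.1 20.3] [0.1 0.5 0.2]
(np.float64(-34.4), 45, np.float64(148.3), 35) [62.9 -0.1 24.9] [0.1 0.5 0.2]
(np.float64(-27.0), 45, np.float64(150.0), 35) [68.6 -0.1 29.9] [0.1 0.5 0.2]
```

View pics/c4.png

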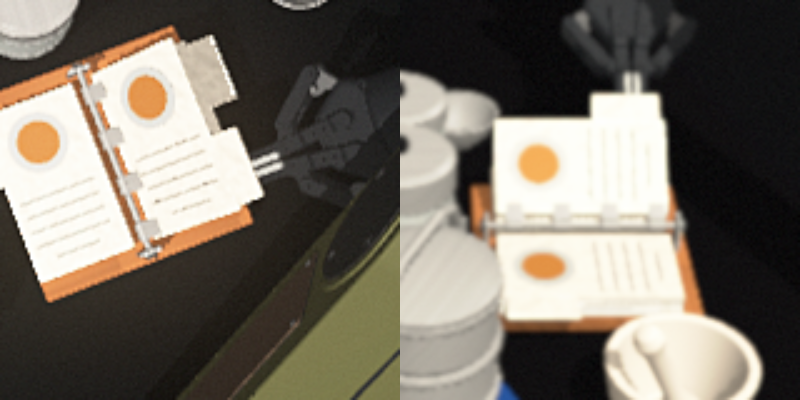

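The leaf has risen to about 40° on the finger at (262,165) in the left crop. The next leaf's far tab, grey at (210,75), stays down. I'll carry on.

Call:
play_rows --series '[{"offset": [8, 0, 1.5], "angular": [0, 0, 0]}, {"offset": [15.5, 0, 2.5], "angular": [0, 0, 0]}, {"offset": [23, 0, 4], "angular": [0, 0, 0]}, {"offset": [30, 0, 6.5], "angular": [0, 0, 0]}, {"offset": [37, 0, 9.5], "angular": [0, 0, 0]}, {"offset": [44, 0, 12.5], "angular": [0, 0, 0]}, {"offset": [50.5, 0, 16], "angular": [0, 0, 0]}, {"offset": [57, 0, 20.5], "angular": [0, 0, 0]}, {"offset": [63, 0, 25], "angular": [0, 0, 0]}, {"offset": [68.5, 0, 30], "angular": [0, 0, 0]}]'

```text
time: 7.6
ee_pos: [0.4659, -0.0958, 0.1318]
eef_rot: [0.515, 0.724, 0.267, -0.372]
contact_force: [0.5, 0.6, 0.6]
opening: -0.0
gripper_force: 0.3
```

```bash
python3 - <<'E'
from h import *
where(); rows([tgt(x) for x in range(83,122,4)])
E
```

```text
t 7.6 X,Y,Z [ -5.   44.9 131.8] alpha 35.5 F [0.47 0.6  0.62] q [-0.58  0.82  0.15  1.74  0.53  0.42] y.yb -1.0
(np.float64(-21.5), 45, np.float64(150.9), 35) [ 4.2 -0.1  3.5] [0.1 0.5 0.2]
(np.float64(-14.0), 45, np.float64(151.7), 35) [ 9.2 -0.1  9.2] [0.1 0.5 0.2]
(np.float64(-6.4), 45, np.float64(152.0), 35) [13.9 -0.1 15.2] [0.1 0.5 0.2]
(np.float64(1.1), 45, np.float64(151.8), 35) [18.1 -0.1 21.4] [0.1 0.5 0.2]
(np.float64(8.6), 45, np.float64(151.0), 35) [21.8 -0.1 28. ] [0.1 0.5 0.2]
(np.float64(16.0), 45, np.float64(149.7), 35) [25.  -0.1 34.8] [0.1 0.5 0.2]
(np.float64(23.4), 45, np.float64(147.9), 35) [27.9 -0.1 41.8] [0.1 0.5 0.2]
(np.float64(30.5), 45, np.float64(145.5), 35) [30.  -0.1 49. ] [0.1 0.5 0.2]
(np.float64(37.5), 45, np.float64(142.7), 35) [31.8 -0.1 56.3] [0.1 0.5 0.2]
(np.float64(44.3), 45, np.float64(139.4), 35) [33.1 -0.1 63.8] [0.1 0.5 0.2]
```

Call:
play_rows --series '[{"offset": [4, 0, 3.5], "angular": [0, 0, 0]}, {"offset": [9, 0, 9], "angular": [0, 0, 0]}, {"offset": [14, 0, 15], "angular": [0, 0, 0]}, {"offset": [18, 0, 21.5], "angular": [0, 0, 0]}, {"offset": [22, 0, 28], "angular": [0, 0, 0]}, {"offset": [25, 0, 35], "angular": [0, 0, 0]}, {"offset": [28, 0, 42], "angular": [0, 0, 0]}, {"offset": [30, 0, 49], "angular": [0, 0, 0]}, {"offset": [32, 0, 56], "angular": [0, 0, 0]}, {"offset": [33, 0, 64], "angular": [0, 0, 0]}]'

```text
time: 8.6
ee_pos: [0.4428, -0.0285, 0.1211]
eef_rot: [0.515, 0.724, 0.267, -0.372]
contact_force: [-0.0, -0.5, 0.3]
opening: 0.0
gripper_force: 0.2
```

```bash
python3 - <<'E'
from h import *
where(); rows([tgt(x) for x in range(121,158,4)])
im,P=cloud('side'); im2,P2=cloud('top')
a=cv2.resize(im[130:290,300:460],None,fx=2.5,fy=2.5); b=cv2.resize(im2[220:380,300:460],None,fx=2.5,fy=2.5)
save('c5.png',np.hstack([b,a]))
E
```

```text
t 8.6 X,Y,Z [ 66.1  44.8 121.1] alpha 35.5 F [-0.05 -0.51  0.25] q [-0.51  0.74 -0.05  1.59  0.58  0.48] y.yb -1.0
(np.float64(47.6), 45, np.float64(137.6), 35) [ 0.9 -0.2  3.4] [0.1 0.5 0.2]
(np.float64(54.0), 45, np.float64(133.6), 35) [ 1.4 -0.2 10.9] [0.1 0.5 0.2]
(np.float64(59.5), 45, np.float64(129.6), 39) [-0.6 -0.2 17.5] [ 0.1 -3.5  0.2]
(np.float64(64.7), 45, np.float64(125.3), 43) [-3.  -0.2 23.9] [ 0.1 -7.5  0.2]
(np.float64(69.6), 45, np.float64(120.6), 47) [-5.9 -0.3 30.2] [  0.1 -11.5   0.2]
(np.float64(74.1), 45, np.float64(115.6), 51) [-9.3 -0.3 36.1] [  0.1 -15.5   0.2]
(np.float64(78.3), 45, np.float64(110.3), 55) [-13.   -0.3  41.9] [  0.2 -19.5   0.2]
(np.float64(82.1), 45, np.float64(104.7), 59) [-17.1  -0.3  47.4] [  0.2 -23.5   0.2]
(np.float64(85.5), 45, np.float64(98.8), 63) [-21.6  -0.4  52.6] [  0.2 -27.5   0.2]
(np.float64(88.5), 45, np.float64(92.7), 67) [-26.5  -0.4  57.5] [  0.2 -31.5   0.2]
```

View pics/c5.png

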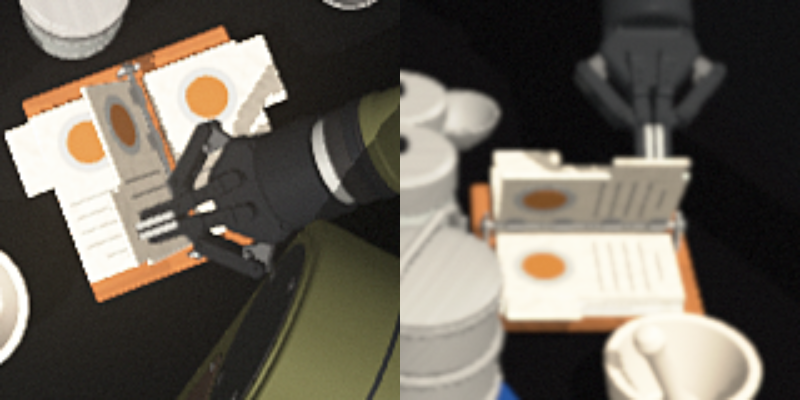

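The leaf is past vertical, at about 120°, and leans on the fingertips at (155,228) in the left crop. The next leaf is still down on the right. I'll push it on down.

Call:
play_rows --series '[{"offset": [1, 0, 4], "angular": [0, 0, 0]}, {"offset": [1.5, 0, 11], "angular": [0, 0, 0]}, {"offset": [-0.5, 0, 17.5], "angular": [0, -3.5, 0]}, {"offset": [-3, 0, 24], "angular": [0, -7.5, 0]}, {"offset": [-6, 0, 30], "angular": [0, -11.5, 0]}, {"offset": [-9.5, 0, 36], "angular": [0, -15.5, 0]}, {"offset": [-13, 0, 42], "angular": [0, -19.5, 0]}, {"offset": [-17, 0, 47.5], "angular": [0, -23.5, 0]}, {"offset": [-21.5, 0, 52.5], "angular": [0, -27.5, 0]}, {"offset": [-26.5, 0, 57.5], "angular": [0, -31.5, 0]}]'

```text
time: 9.7
ee_pos: [0.4329, 0.001, 0.0663]
eef_rot: [0.569, 0.798, 0.117, -0.16]
contact_force: [0.0, -0.7, 0.2]
opening: 0.0
gripper_force: 0.2
```

```bash
python3 - <<'E'
from h import *
where(); rows([tgt(x) for x in range(157,182,4)]+[(90,45,57,82)])
E
```

```text
t 9.7 X,Y,Z [97.2 44.6 66.3] alpha 67.1 F [ 0.03 -0.72  0.15] q [-0.26  0.38 -0.44  0.98  0.33  0.94] y.yb -1.0
(np.float64(88.5), 45, np.float64(92.7), 67) [ 0.3 -0.4  0.3] [0.3 0.1 0.1]
(np.float64(91.1), 45, np.float64(86.5), 71) [-1.7 -0.5  6.9] [ 0.3 -3.9  0.1]
(np.float64(93.2), 45, np.float64(80.0), 75) [-4.2 -0.5 13.3] [ 0.3 -7.9  0.1]
(np.float64(94.8), 45, np.float64(73.5), 79) [-7.1 -0.5 19.5] [  0.3 -11.9   0.1]
(np.float64(96.1), 45, np.float64(66.6), 82) [-10.   -0.6  25.9] [  0.3 -14.9   0.1]
(np.float64(96.9), 45, np.float64(59.1), 82) [-12.2  -0.6  33.1] [  0.3 -14.9   0.1]
(np.float64(97.1), 45, np.float64(51.6), 82) [-14.9  -0.6  40.1] [  0.3 -14.9   0.1]
(90, 45, 57, 82) [-19.4  -0.6  32.4] [  0.3 -14.9   0.1]
```

Call:
play_rows --series '[{"offset": [-2, 0, 5], "angular": [0, -4, 0]}, {"offset": [-4.5, 0, 11], "angular": [0, -8, 0]}, {"offset": [-8, 0, 17], "angular": [0, -12, 0]}, {"offset": [-12, 0, 23], "angular": [0, -15, 0]}, {"offset": [-15, 0, 28], "angular": [0, -15, 0]}, {"offset": [-18, 0, 31], "angular": [0, -15, 0]}, {"offset": [-18, 0, 32], "angular": [0, -15, 0]}, {"offset": [-18, 0, 32], "angular": [0, -15, 0]}]'

```text
time: 10.5
ee_pos: [0.4343, -0.0035, 0.0296]
eef_rot: [0.579, 0.812, 0.042, -0.056]
contact_force: [-0.1, 1.0, 0.1]
opening: 0.0002
gripper_force: 0.1
```

```bash
python3 - <<'E'
from h import *
where(); rows([(90,45,57,82),(90,45,55,82)])
E
```

```text
t 10.5 X,Y,Z [92.6 44.7 29.6] alpha 81.9 F [-0.11  1.02  0.13] q [-0.11  0.31 -0.59  0.73  0.13  1.12] y.yb -1.0
(90, 45, 57, 82) [-0.7 -0.3  0.5] [ 0.2 -0.1 -0. ]
(90, 45, 55, 82) [-1.  -0.3  2.5] [ 0.2 -0.1 -0. ]
```

Not yet in firm contact. I'll press down in 1 mm steps.

Call:
play_rows --series '[{"offset": [0, 0, 1], "angular": [0, 0, 0]}, {"offset": [0, 0, 2], "angular": [0, 0, 0]}, {"offset": [0, 0, 3], "angular": [0, 0, 0]}, {"offset": [0, 0, 3], "angular": [0, 0, 0]}]'

```text
time: 10.9
ee_pos: [0.4346, -0.0034, 0.0287]
eef_rot: [0.579, 0.812, 0.042, -0.055]
contact_force: [-5.3, -2.8, 18.6]
opening: -0.0001
gripper_force: 9.5
```

```bash
python3 - <<'E'
from h import *
where()
E
```

```text
t 10.9 X,Y,Z [92.5 44.3 28.7] alpha 82.0 F [-5.34 -2.76 18.64] q [-0.11  0.31 -0.6   0.72  0.13  1.13] y.yb -1.0
```

The leaf meets firm resistance of about 19 N at the flat height. I'll lift off and check.

Call:
play_rows --series '[{"offset": [0, 0, -2], "angular": [0, 0, 0]}, {"offset": [0, 0, -6], "angular": [0, 0, 0]}, {"offset": [0, 0, -20], "angular": [0, 0, 0]}, {"offset": [0, 0, -50], "angular": [0, 0, 0]}, {"offset": [0, 0, -90], "angular": [0, 0, 0]}, {"offset": [-40, 0, -130], "angular": [0, 0, 0]}, {"offset": [-85, 0, -150], "angular": [0, 0, 0]}, {"offset": [-130, 0, -150], "angular": [0, 0, 0]}, {"offset": [-175, 0, -150], "angular": [0, 0, 0]}, {"offset": [-220, 0, -150], "angular": [0, 0, 0]}]'

```text
time: 11.9
ee_pos: [0.5125, -0.2309, 0.1446]
eef_rot: [0.579, 0.812, 0.043, -0.055]
contact_force: [1.3, -0.6, 0.1]
opening: -0.0001
gripper_force: 0.0
```

```bash
python3 - <<'E'
from h import *
where()
o={}
for n in('top','side'):
    im,P=cloud(n); o[n]=im
    B=P.reshape(-1,3); q=B[:,:2]-C; X=q@xb*1000;Y=q@yb*1000;Z=B[:,2]*1000
    for lo,hi,y0,y1 in((20,40,-60,60),(45,70,-60,60),(75,95,-60,60),(102,118,20,65),(102,118,-65,-20),(-95,-60,-60,60),(-118,-102,-65,-20)):
        k=(X>lo)&(X<hi)&(Y>y0)&(Y<y1)&(Z>20)&(Z<90); print(n,lo,hi,y0,k.sum(),np.percentile(Z[k],[10,50,90]).round(1) if k.any() else '')
a=cv2.resize(o['side'][130:330,240:460],None,fx=1.8,fy=1.8); b=cv2.resize(o['top'][160:380,210:460],None,fx=1.6,fy=360/220)
save('c6.png',np.hstack([b,a]))
E
```

```text
t 11.9 X,Y,Z [-147.9   44.9  144.6] alpha 82.0 F [ 1.26 -0.56  0.12] q [-0.48  0.43 -0.05  1.19  0.1   0.75] y.yb -1.0
top 20 40 -60 508 [52.1 54.7 57.3]
top 45 70 -60 641 [52.2 55.  57.6]
top 75 95 -60 513 [52.3 54.6 57.3]
top 102 118 20 156 [52.3 54.8 57.7]
top 102 118 -65 151 [47.9 50.5 53.1]
top -95 -60 -60 876 [47.6 50.2 52.9]
top -118 -102 -65 150 [47.6 50.2 53. ]
side 20 40 -60 311 [55.1 56.7 58.4]
side 45 70 -60 411 [55.2 56.7 58.4]
side 75 95 -60 382 [53.6 56.4 58.3]
side 102 118 20 110 [55.2 56.7 58.2]
side 102 118 -65 110 [50.6 51.9 53.7]
side -95 -60 -60 436 [50.5 52.1 53.8]
side -118 -102 -65 72 [51.  52.6 54.3]
```

View pics/c6.png

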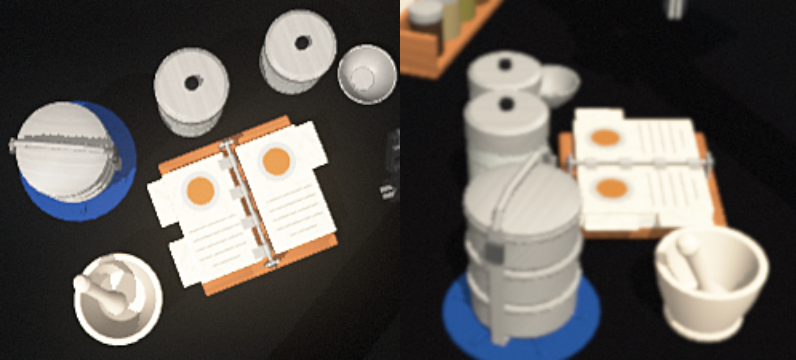

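The turned leaf lies level on the left pile at 55 mm over its whole width and its tab. The next leaf is flat at 50.3 mm with its tab at (315,150) in the left crop, the bystanders haven't moved, and the arm is clear.

```bash
python3 -c "
from rig import order
print(order.job_done())"
```

```text
the job is handed in; nothing more can be done
None
```

The top right-hand leaf is turned and lies flat on the left pile (about 55 mm on the top camera), the next leaf is still flat on the right, nothing around the book appears to have moved, and the job was handed in at about 12 s; the first try missed the tab because the real fingertips end 28 mm short of the reported TCP, and the second try worked.

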